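Hold the centrifuge lid open for unloading

TASK

The run is over and the tubes must come out of the bench centrifuge, but its lid stay is worn out and the lid drops shut by itself. Press the round lid-release button at the right-hand end of the console fully down and let it come up again, so that the lid pops ajar; then raise the lid and hold it 50 degrees open (5 degrees either way is fine) for a colleague to unload. Finish while still holding the lid there, and do not disturb the other things on the bench.

Things in the scene. Friction and masses are not known exactly. Their poses are not given: they have to be found in the camera images.
- centrifuge: white bench centrifuge, 250 mm deep (x), 220 mm wide (y), deck 126 mm high, fixed; origin on the bench under its centre; x points to its back (hinge side), y to its left, z up. A console 65 mm deep runs along the front, its top sloping 0.20 rad down to the front, with a fixed knob (left end), a display and the release button (right end); the lid lies behind it.
- lid (a joint): opening angle of the lid (rad): 0 to 0.01 shut and latched, grows as the front edge rises about the hinge along the back; 50 degrees = 0.873, stop at 1.75. When the button is pressed the latch lets go and spring pins pop the lid up; it settles ajar at 0.09 within 1.5 s. Above that only the hand carries it: it falls (0.38 to 0.54 kg, about 3 N at the handle). Pressed down to 0 it latches again.
- lid_hinge (a point): fixed point in the middle of the hinge axis, 128 mm above the bench, 112 mm behind the centrifuge's origin; axes as the centrifuge's, the hinge axis is y
- lid_handle (a point): middle of the handle bar on the lid; axes turn with the lid (the centrifuge's when shut). Round black bar 14 mm thick along y, straight for 68 mm between two posts, 41 mm over the lid's top face; when shut 140 mm in front of the hinge axis and 62 mm above it (190 mm over the bench). It can turn between the pads. The lid is a 20 mm grey plate, 208 mm wide, with a clear window.
- lid_front_edge (a point): middle of the lid's front edge, 181 mm in front of the hinge axis and 10 mm above it when shut
- release_top (a point): middle of the top of the round grey release button, a cap 24 mm wide that stands 12 mm proud of a 36 mm steel bezel (6 mm when fully down); unpressed about 131 mm above the bench, 100 mm in front of the centrifuge's origin and 78 mm to its right. z is its outward axis, leaning 0.20 rad from vertical towards the front.
- release (a joint): travel of the release button (m): 0 up, 0.006 fully down; a spring pushes it back up, about 5 N when fully down plus up to 1 N from the latch
- vial_rack: blue vial rack block, 60 x 100 x 36 mm, with small vials in it; origin under its centre; stands loose on the bench, to be left alone
- marker_black: marker pen with a black cap lying on the bench, 12 x 126 x 14 mm; origin under its centre; stands loose on the bench, to be left alone
- erlenmeyer: conical flask, 64 mm wide, 104 mm tall; origin under its centre; stands loose on the bench, to be left alone
- ferrule_jar: small screw jar with a black cap, 44 mm wide, 46 mm tall; origin under its centre; stands loose on the bench, to be left alone
- membrane_tin: round flat box with a green lid, 57 mm wide, 23 mm tall; origin under its centre; stands loose on the bench, to be left alone
- wash_bottle: wash bottle with a bent spout, 213 mm tall; origin under its centre; stands loose on the bench, to be left alone
- pp_beaker: plastic beaker, 69 mm wide, 99 mm tall; origin under its centre; stands loose on the bench, to be left alone

How it is judged:
On the way, in this order (a step that is already met when the one before it is completed fails the run):
1. the release button is pressed fully down (at least 5 of its 6 mm) (value of joint release above 0.005 m), for 0.1 s.
2. the button is released again and the lid has popped ajar (value of joint release below 0.001 m and value of joint lid above 0.05 rad), for 0.2 s.
3. the lid is held by the gripper between 45 and 55 degrees open (value of joint lid between 0.7854 and 0.9599 rad and contact force between the fingers and lid above 0.5 N), for 0.5 s.
At the end, for the whole second after the job is handed in: the lid stands 45 to 55 degrees open (0.785 to 0.960 rad), at rest (under 0.05 rad/s), carried by the gripper (the fingers press on it with over 0.5 N), the release button is up (under 1 mm), and none of the seven loose things has moved 30 mm or more (all of step 3 and velocity of joint lid between -0.05 and 0.05 rad/s and value of joint release below 0.001 m and distance of each of vial_rack, marker_black, erlenmeyer, ferrule_jar, membrane_tin, wash_bottle, pp_beaker from where it was at the start of the episode below 0.03 m); the arm keeps its last pose, push and grip.
It fails at once if a loose thing on the bench is knocked 30 mm or more out of place (distance of any of vial_rack, marker_black, erlenmeyer, ferrule_jar, membrane_tin, wash_bottle, pp_beaker from where it was at the start of the episode above 0.03 m).
It also fails if it takes over 45 s, if anything falls off the work surface, if the arm or the gripper's body presses on something with over 40 N, if the wrist force passes 120 N, or if a joint passes its speed limit or range.

ROBOT

A 6-joint arm with a two-finger parallel gripper is mounted at the origin on a cart in front of the work surface, level with it; the furniture and walls round the work are solid. World frame = base frame: x ahead of the robot, y to its left, z up, the work surface at z = 0. Lengths are in m, angles in rad, forces in N, time in s.
With the tool pointing down it reaches from about 0.375 to 0.9 m from the base axis. Payload 3.1 kg.
Tool frame: the origin (TCP) lies at the centre of the arm's flange, where the gripper is bolted on; the fingertips stand robot.tip_extent ahead of it and the grasp point (between the pads) lies 164 mm ahead of it (robot.tip_extent is the distance from the TCP to the fingertips, in m); z points along the fingers, y is the line along which they close (so a half turn about z gives the same grasp; the last joint's range is limited). The gripper opens to 87 mm and grips with 3 to 60 N. Pads are 19 mm wide; open, the fingers measure 117 mm over their backs; the gripper's body (75 mm by 190 mm) begins 51 mm behind the grasp point.
Start: joints at [-1.476, 0.527, 1.433, -0, 1.181, -0.178], TCP at [0.168, -0.602, 0.405] pointing down, gripper open.
Joint ranges: [-3.08, 3.08], [-0.75, 2.2], [0.22, 2.44], [-1.43, 4.57], [0, 2.65], [-2.85, 2.85]. Speed limits (rad/s): [2.79, 2.79, 3.14, 3.14, 3.14, 3.14].

INTERFACE

Orientations are given as a unit quaternion [x, y, z, w].
In Python, from rig import get_obs, camera, hand_in, cut_out, robot gives the robot as it stands.
- The arm moves only by the tool step_arm, never from a script. Its argument "rows" is a list of rows, each a list of 6 numbers: the shift along the world's x, y, z in m, then the turn, a rotation vector about the world's x, y, z in degrees. A call has 1 to 12 rows; each row shifts and turns the commanded pose from where the row before left it; what a row does not reach is not made up. A row lasts 1/8 s, in which the tool goes at most 62.5 mm and 10.7 degrees, less where a joint would pass 70% of its speed; a pose out of reach is approached as far as the arm can. A call is refused whole if a number of a shift passes 0.0625 or a number of a turn 10.7, either way. A call with a gripper value outside its range is refused whole. "jaw" is the finger opening in m, from 0 to 0.087, set as the call begins (left out, the last holds). The fingers move at their own pace and stop on an object; "squeeze" is the grip in N (left out, the last holds). Time passes only in rows, so rows that do not move let the fingers close. It gives the time, the measured TCP pose, the force, the opening and the grip force at its end, in the units of the state.
- get_obs(): the state, without advancing time (a new reading comes with each control period).
- camera(name): name is "scene" or "top" or "wrist"; returns a dict with "pixels" (400x640x3 uint8, blue, green, red), "depth" (400x640 float32, m along the optical axis (not along the pixel's ray), 0 where there is no reading), "fov_y" (degrees; the focal length in pixels is half the picture's height over the tangent of half this angle, whatever the lens; pixels are square), "cx", "cy" (the principal point, pixels), "extrinsics" (4x4, takes a point from camera to world coordinates); the wrist camera has in their place "mount" (4x4, takes a point from camera to tool coordinates, whose origin is the TCP and whose axes are the flange's). Camera axes: x right, y up, looking along -z (the intrinsics and any distortion apply to the point x, -y, -z); pixel columns grow to the right and rows downward; lengths in m; the calibration is good to about 2 mm. The wrist camera is an equidistant fisheye: a pixel r from the principal point sees the ray r / f radians off the axis. A picture is of the moment at which its call begins: read the wrist's pose just before it.
- hand_in(): hands the job in; it is judged then, once.
Trained networks look in the newest picture that a camera, given by its name, has taken for a name from the list of things; names that differ only in an ending like _2 or _b are one class to them, and where a whole thing is asked for, a point or a joint stands for the part that bears it (a point fixed in the world has none). Each returns a list of dicts, best first, with "confidence" (0 to 1); they miss things now and then, are a little off and sometimes report something else, mostly with a low value. They report only what shows in the picture. A call takes as long as a camera call.
- cut_out(label, camera): "region" (400x640 bool, what is visible of it) and "extent" ([centre column, centre row, width, height] in pixels, round what is visible of it).
The state is a dict: "time": time; "q": joint angles; "joint_velocities": joint speeds; "joint_torque": joint torques, N m; "position": TCP position; "tool_rot": TCP orientation; "ft_force": force on the tool from outside, world axes, zero at the start; "moment": the same for the moment, N m; "grip_width": finger opening in m; "grip_force": force on a finger pad.
Only numpy, scipy, OpenCV 4.12 (cv2) and the standard library are available. Lean on these libraries where they do the work, as an engineer would, in place of code of your own. Each camera call takes 0.05 s, during which the arm holds its last target. There are 200 camera calls.

## Working session

There is one attempt and no reset: what is moved stays moved. The work goes in short steps, Python scripts to look and compute and a tool call to move; the robot and the scene stay as the last step left them, time stands still between calls to the robot, and variables do not carry over. Pictures are saved under pics/ and viewed, at most 10 in all, crops included, and the job is handed in when it is done.

Besides the shell and the picture viewer there is one more tool, called after "Emit:" as name(argument=value, ...), one argument or row to a line, values as JSON. step_arm: Moves the arm, as the interface text tells. Its arguments: {"type":"object","properties":{"rows":{"type":"array"},"jaw":{"type":"number"},"squeeze":{"type":"number"}},"required":["rows"]}

```bash
mkdir -p pics; ls; cat > h.py <<'E'
import numpy as np, cv2
from rig import get_obs, camera, hand_in, cut_out, robot
from scipy.spatial.transform import Rotation as R
def pts(c,mask):
    f=200/np.tan(np.radians(c['fov_y'])/2)
    v,u=np.nonzero(mask&(c['depth']>0)); d=c['depth'][v,u]
    p=np.c_[(u-c['cx'])/f*d,-(v-c['cy'])/f*d,-d,np.ones(len(d))]
    return (p@np.array(c['extrinsics']).T)[:,:3]
E
python3 - <<'E'
from h import *
print(get_obs(), robot.tip_extent)
for n in ['scene','top']:
    c=camera(n); cv2.imwrite(f'pics/{n}0.png',c['pixels'])
    print(n,c['fov_y'],np.round(c['extrinsics'],3).tolist())
    for l in ['centrifuge','lid','lid_handle','release_top','vial_rack','marker_black','erlenmeyer','ferrule_jar','membrane_tin','wash_bottle','pp_beaker']:
        for r in cut_out(l,n)[:2]:
            p=pts(c,r['region'])
            print(l,round(r['confidence'],2),np.round(r['extent']),len(p), np.round(np.median(p,0),3) if len(p) else '', np.round(np.percentile(p,[3,97],axis=0),3).tolist() if len(p) else '')
E
```

```text
pics
{'time': 0.0, 'q': array([-1.47649128e+00,  5.28452033e-01,  1.43389617e+00, -1.34949969e-05,
        1.18140098e+00, -1.78517068e-01]), 'joint_velocities': array([-6.13873716e-04,  7.20952426e-04, -1.48680670e-05, -9.71520756e-04,
        2.72453164e-04, -2.04163821e-03]), 'joint_torque': array([ 5.50988661e-04, -4.40033698e+01, -1.76589721e+01,  6.33021654e-02,
        5.80996647e-02, -1.75086948e-04]), 'position': array([ 0.16839001, -0.60153057,  0.40378185]), 'tool_rot': array([ 9.90709505e-01,  1.35990860e-01,  3.91540005e-05, -1.07757321e-03]), 'ft_force': array([0.11362186, 0.17713781, 0.38037436]), 'moment': array([0.03375386, 0.01760168, 0.00742445]), 'grip_force': 0.0, 'grip_width': 0.08706157617732063} 0.1822
scene 43.15206232026427 [[0.758, 0.41, -0.508, -0.316], [-0.652, 0.456, -0.606, -1.123], [-0.016, 0.79, 0.613, 1.147], [0.0, 0.0, 0.0, 1.0]]
centrifuge 0.96 [264. 185.  73.  51.] 1052 [0.424 0.133 0.101] [[0.372, 0.112, 0.019], [0.468, 0.203, 0.152]]
lid 0.71 [250. 169.  18.  21.] 195 [0.449 0.155 0.148] [[0.428, 0.117, 0.135], [0.476, 0.218, 0.156]]
lid_handle 
[... 2219 characters left out ...]
 [0.637, 0.319, 0.155]]
membrane_tin 0.68 [376. 235.  22.  16.] 255 [ 0.429 -0.315  0.022] [[0.404, -0.341, 0.01], [0.454, -0.29, 0.03]]
membrane_tin 0.43 [408. 234.  27.  22.] 472 [ 0.437 -0.412  0.037] [[0.406, -0.435, -0.002], [0.463, -0.375, 0.101]]
wash_bottle 0.78 [446. 188.  28.  42.] 566 [ 0.542 -0.506  0.128] [[0.519, -0.539, 0.021], [0.584, -0.488, 0.206]]
wash_bottle 0.25 [378. 234.  21.  20.] 255 [ 0.426 -0.314  0.023] [[0.403, -0.34, 0.014], [0.452, -0.29, 0.03]]
pp_beaker 0.93 [407. 233.  25.  20.] 435 [ 0.437 -0.413  0.046] [[0.405, -0.435, 0.014], [0.463, -0.375, 0.101]]
pp_beaker 0.16 [220. 246.   5.   7.] 35 [0.398 0.163 0.131] [[0.392, 0.154, 0.123], [0.407, 0.173, 0.137]]
```

```bash
python3 - <<'E'
from h import *
c=camera('top'); s=camera('scene')
a=cv2.resize(c['pixels'][140:290,140:300],None,fx=3.5,fy=3.5,interpolation=2)[:,:400*2]
b=cv2.resize(s['pixels'][110:330,200:460],None,fx=3,fy=3,interpolation=2)
cv2.imwrite('pics/a.png',a); cv2.imwrite('pics/b.png',b[:600,:800])
p=pts(c,np.ones((400,640),bool))
def rect(q,n):
    r=cv2.minAreaRect(q[:,:2].astype(np.float32)); print(n,len(q),r,np.median(q[:,2]))
near=(abs(p[:,0]-.52)<.2)&(abs(p[:,1]-.2)<.17)
q=p[near&(p[:,2]>.172)&(p[:,2]<.22)]; rect(q,'handle')
print(np.median(q,0), np.linalg.svd(q[:,:2]-q[:,:2].mean(0))[2][0])
q=p[near&(p[:,2]>.085)&(p[:,2]<.22)]; rect(q,'body')
q=p[near&(p[:,2]>.136)&(p[:,2]<.16)]; rect(q,'lid')
q=p[near&(p[:,2]>.2)]; print('high',len(q))
E
```

```text
handle 161 ((0.48983874917030334, 0.21538522839546204), (0.09588262438774109, 0.01436663419008255), 72.56804656982422) 0.19469397782910614
[0.4884865  0.21201217 0.19469398] [0.30362237 0.95279245]
body 6230 ((0.5160818696022034, 0.20831623673439026), (0.2247479408979416, 0.254875123500824), 71.74417114257812) 0.14376086094924467
lid 4031 ((0.5226030945777893, 0.2055729329586029), (0.20912086963653564, 0.22736766934394836), 72.1165771484375) 0.1464075761580257
high 13
```

View pics/a.png

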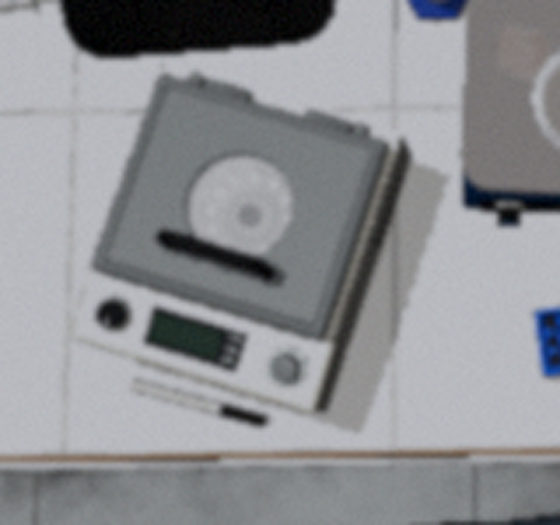

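View pics/b.png

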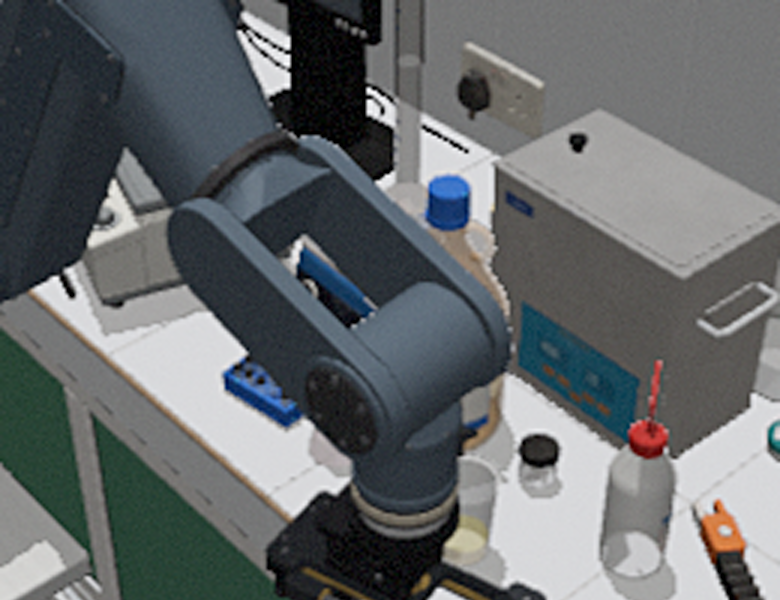

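Emit:
step_arm(
  rows=[
    [0.0192, 0.0335, 0.001, 0, 0, 7],
    [0.0192, 0.0335, 0.001, 0, 0, 7],
    [0.0192, 0.0335, 0.001, 0, 0, 7],
    [0.0192, 0.0335, 0.001, 0, 0, 7],
    [0.0192, 0.0335, 0.001, 0, 0, 7],
    [0.0192, 0.0335, 0.001, 0, 0, 7],
    [0.0192, 0.0335, 0.001, 0, 0, 7],
    [0.0192, 0.0335, 0.001, 0, 0, 7],
    [0.0192, 0.0335, 0.001, 0, 0, 7],
    [0.0192, 0.0335, 0.001, 0, 0, 7],
    [0.0192, 0.0335, 0.001, 0, 0, 7],
    [0.0192, 0.0335, 0.001, 0, 0, 7],
  ],
  jaw=0,
)

```text
time: 2.8
position: [0.3994, -0.1988, 0.417]
tool_rot: [0.644, 0.765, 0.0, 0.0]
ft_force: [0.5, 0.4, -0.1]
grip_width: 0.0006
grip_force: 0.0
```

Emit:
step_arm(
  rows=[
    [0, 0.04, 0, 0, 0, 7],
    [0, 0.04, 0, 0, 0, 7],
    [0, 0.04, 0, 0, 0, 7],
    [0, 0.04, 0, 0, 0, 7],
    [0, 0.04, 0, 0, 0, 7],
    [0, 0.04, 0, 0, 0, 7],
    [0, 0.04, 0, 0, 0, 7],
    [0, 0.04, 0, 0, 0, 7],
    [0, 0.04, 0, 0, 0, 7],
    [0, 0, 0, 0, 0, 0],
  ],
)

```text
time: 4.05
position: [0.3986, 0.1621, 0.4169]
tool_rot: [0.149, 0.989, 0.0, 0.0]
ft_force: [0.2, -0.2, -0.6]
grip_width: 0.0007
grip_force: 0.0
```

```bash
cat >> h.py <<'E'
def wpts(c,mask,o):
    f=200/np.radians(c['fov_y']/2)  # equidistant: checked below
    return f
E
python3 - <<'E'
from h import *
o=get_obs(); c=camera('wrist'); cv2.imwrite('pics/w1.png',c['pixels'])
print(o['position'],o['tool_rot'],o['q'],c['fov_y'],c['cx'],c['cy'],np.round(c['mount'],3).tolist())
for l in ['release_top','lid_handle']:
    for r in cut_out(l,'wrist')[:3]: print(l,r['confidence'],r['extent'])
# environment above / behind lid
t=camera('top'); p=pts(t,np.ones((400,640),bool))
for x in np.arange(.6,.95,.05):
    print(round(x,2),[round(float(p[(abs(p[:,0]-x-.025)<.025)&(abs(p[:,1]-y)<.025),2].max(initial=0)),2) for y in np.arange(0,.4,.05)])
E
```

```text
[0.39855304 0.16206035 0.4169414 ] [1.48848676e-01 9.88859887e-01 2.53264445e-04 3.61593463e-04] [ 1.25169566e-01  2.46838244e-01  1.88188433e+00  3.43752679e-04
  1.01203667e+00 -1.14700109e+00] 65.70646984690485 315.3523292528177 198.40955385449726 [[0.001, 0.965, 0.261, 0.071], [1.0, -0.001, -0.0, -0.001], [0.0, 0.261, -0.965, 0.021], [0.0, 0.0, 0.0, 1.0]]
release_top 0.75 [319.0, 196.4, 22.2, 29.3]
release_top 0.35 [391.1, 263.1, 216.4, 218.5]
lid_handle 0.59 [456.5, 303.1, 82.7, 142.8]
0.6 [0.11, 0.13, 0.15, 0.16, 0.16, 0.16, 0.15, 0.01]
0.65 [0.11, 0.01, 0.01, 0.01, 0.13, 0.15, 0.01, 0.01]
0.7 [0.11, 0.25, 0.51, 0.51, 0.51, 0.51, 0.51, 0.51]
0.75 [0.02, 0.35, 0.51, 0.51, 0.51, 0.51, 0.51, 0.5]
0.8 [0.02, 0.01, 0.01, 0.02, 0.05, 0.06, 0.04, 0.02]
0.85 [0.03, 0.01, 0.01, 0.01, 0.0, 0.0, 0.0, 0.0]
0.9 [0.01, 0.01, 0.13, 0.12, 0.0, 0.0, 0.0, 0.0]
```

View pics/w1.png

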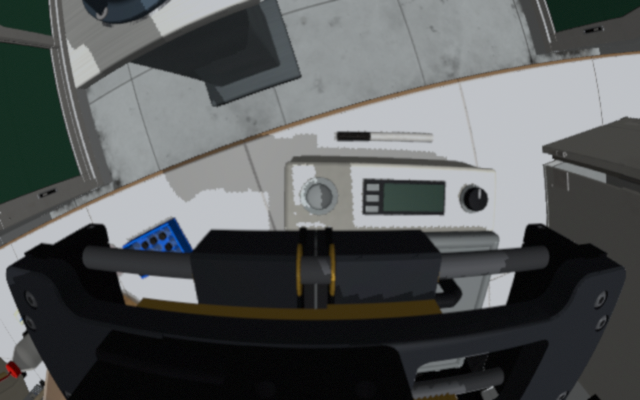

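```bash
sed -i '/^def wpts/,$d' h.py; cat >> h.py <<'E'
def wpts(c,mask,o):
    f=200/np.tan(np.radians(c['fov_y'])/2)
    v,u=np.nonzero(mask&(c['depth']>0)); d=c['depth'][v,u]
    x,y=u-c['cx'],v-c['cy']; r=np.hypot(x,y)+1e-9; t=np.tan(r/f)*d
    p=np.c_[x/r*t,-y/r*t,-d,np.ones(len(d))]@np.array(c['mount']).T
    return R.from_quat(o['tool_rot']).apply(p[:,:3])+o['position']
E
python3 - <<'E'
from h import *
o=get_obs(); c=camera('wrist')
r=cut_out('release_top','wrist')[0]; p=wpts(c,r['region'],o)
print(r['extent'],len(p),np.median(p,0),np.percentile(p,[5,95],axis=0))
q=p[p[:,2]>np.median(p[:,2])-.004]; print('mid',(q.min(0)+q.max(0))/2,q.mean(0))
n=np.array([-.951*np.sin(.2),.309*np.sin(.2),np.cos(.2)])
t=camera('top'); a=pts(t,np.ones((400,640),bool)); s=pts(camera('scene'),np.ones((400,640),bool))
for nm,a in (('top',a),('scene',s)):
    m=(a[:,2]>.25)&(a[:,2]<.55)&(a[:,0]>.6)&(a[:,0]<.9)&(a[:,1]>0)&(a[:,1]<.45); b=a[m]
    for z in (.25,.35,.45): 
        k=b[(b[:,2]>z)&(b[:,2]<z+.1)]; print(nm,z,len(k), np.percentile(k,[2,98],axis=0).round(3).tolist() if len(k) else '')
tip=o['position']-[0,0,robot.tip_extent]; print('tip',tip)
E
```

```text
[323.8, 197.2, 23.8, 24.0] 502 [0.39812409 0.16420202 0.1305121 ] [[0.38916179 0.15560509 0.1279587 ]
 [0.40701153 0.1732402  0.13259427]]
mid [0.39820319 0.16458684 0.13012984] [0.39823322 0.16433407 0.13047651]
top 0.25 1942 [[0.728, 0.032, 0.253], [0.783, 0.432, 0.348]]
top 0.35 1881 [[0.724, 0.093, 0.352], [0.751, 0.434, 0.449]]
top 0.45 2707 [[0.722, 0.098, 0.453], [0.776, 0.434, 0.512]]
scene 0.25 1890 [[0.733, 0.027, 0.252], [0.781, 0.43, 0.348]]
scene 0.35 1733 [[0.729, 0.09, 0.352], [0.765, 0.431, 0.448]]
scene 0.45 1255 [[0.726, 0.091, 0.452], [0.762, 0.432, 0.512]]
tip [0.39885041 0.15944375 0.23456655]
```

Emit:
step_arm(
  rows=[
    [-0.0096, 0.0038, -0.022, -0.885, -2.72, 0],
    [-0.0096, 0.0038, -0.022, -0.885, -2.72, 0],
    [-0.0096, 0.0038, -0.022, -0.885, -2.72, 0],
    [-0.0096, 0.0038, -0.022, -0.885, -2.72, 0],
    [0, 0, 0, 0, 0, 0],
    [0, 0, 0, 0, 0, 0],
  ],
)

```text
time: 5.2
position: [0.3613, 0.1752, 0.3293]
tool_rot: [0.151, 0.984, -0.016, 0.099]
ft_force: [0.7, 0.0, 0.0]
grip_width: 0.0005
grip_force: 0.0
```

```bash
python3 - <<'E'
from h import *
o=get_obs(); c=camera('wrist'); cv2.imwrite('pics/w2.png',c['pixels'])
z=R.from_quat(o['tool_rot']).apply([0,0,1]); print(o['position'],'z',z,'tip',o['position']+z*robot.tip_extent,o['ft_force'])
for r in cut_out('release_top','wrist')[:2]:
    p=wpts(c,r['region'],o); print(r['confidence'],r['extent'],len(p),np.median(p,0) if len(p) else '')
E
```

```text
[0.36134873 0.17517926 0.32934054] z [ 0.18966751 -0.0610662  -0.97994753] tip [0.39590616 0.16405299 0.15079411] [0.65172039 0.02345919 0.03362232]
0.94 [318.6, 219.3, 32.1, 20.5] 595 [0.39226096 0.16655558 0.12899336]
```

View pics/w2.png

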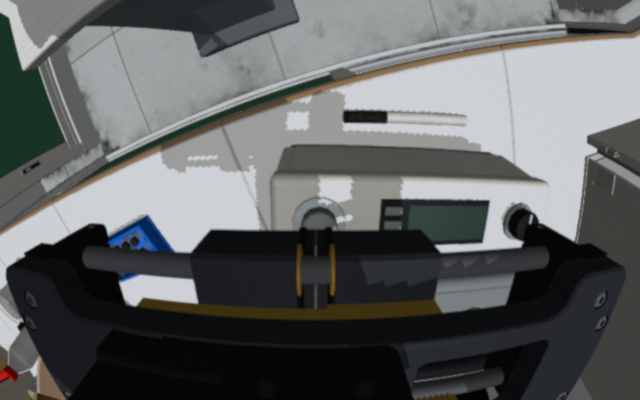

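Emit:
step_arm(
  rows=[
    [0.0004, 0, -0.0098, 0, 0, 0],
    [0.0014, -0.0005, -0.0088, 0, 0, 0],
    [0.0006, -0.0002, -0.003, 0, 0, 0],
    [0, 0, 0, 0, 0, 0],
  ],
)

```text
time: 5.8
position: [0.3628, 0.1746, 0.3067]
tool_rot: [0.15, 0.984, -0.016, 0.098]
ft_force: [0.3, -0.5, 0.7]
grip_width: 0.0003
grip_force: 0.0
```

Emit:
step_arm(
  rows=[
    [0.0004, -0.0001, -0.002, 0, 0, 0],
    [0.0004, -0.0001, -0.002, 0, 0, 0],
    [0, 0, 0, 0, 0, 0],
  ],
)

```text
time: 6.18
position: [0.3631, 0.1744, 0.304]
tool_rot: [0.15, 0.984, -0.016, 0.099]
ft_force: [-4.3, 0.3, 12.2]
grip_width: 0.0005
grip_force: 6.7
```

Emit:
step_arm(
  rows=[
    [0.0002, -0.0001, -0.0015, 0, 0, 0],
    [0, 0, 0, 0, 0, 0],
  ],
)

```text
time: 6.42
position: [0.3628, 0.1744, 0.3036]
tool_rot: [0.15, 0.984, -0.016, 0.099]
ft_force: [-9.0, 0.2, 30.2]
grip_width: 0.0001
grip_force: 15.0
```

```bash
python3 - <<'E'
from h import *
o=get_obs(); c=camera('wrist'); cv2.imwrite('pics/w3.png',cv2.resize(c['pixels'][140:340,200:520],None,fx=2.4,fy=2.4))
print(o['position'],o['ft_force'])
p=pts(camera('top'),np.ones((400,640),bool))
h=p[(abs(p[:,0]-.49)<.04)&(abs(p[:,1]-.23)<.06)&(p[:,2]>.172)&(p[:,2]<.24)]; print(len(h),np.median(h,0), np.percentile(h[:,2],[10,90]))
E
```

```text
[0.36283968 0.17440805 0.30364702] [-9.00028163  0.18808994 30.21160362]
173 [0.494615   0.21294859 0.20536883] [0.19698544 0.21058654]
```

View pics/w3.png

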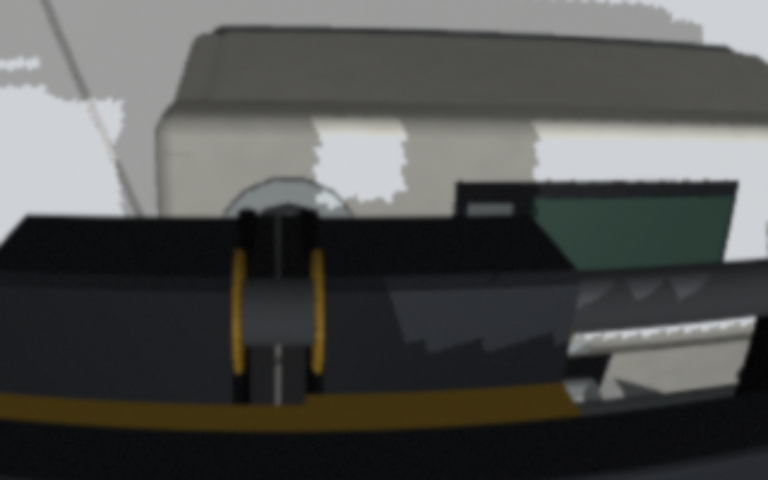

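Emit:
step_arm(
  rows=[
    [-0.0019, 0.0006, 0.0098, 0, 0, 0],
    [-0.0038, 0.0012, 0.0196, 0, 0, 0],
    [-0.0038, 0.0012, 0.0196, 0, 0, 0],
    [0, 0, 0.026, 0.885, 2.72, 0],
    [0, 0, 0.026, 0.885, 2.72, 0],
    [0, 0, 0.026, 0.885, 2.72, 0],
    [0, 0, 0.026, 0.885, 2.72, 0],
    [0, 0, 0, 0, 0, 0],
  ],
)

```text
time: 7.52
position: [0.3549, 0.1774, 0.456]
tool_rot: [0.151, 0.989, 0.001, 0.002]
ft_force: [-0.1, 0.4, 0.2]
grip_width: 0.0002
grip_force: 0.0
```

Emit:
step_arm(
  rows=[
    [0.0157, 0.004, 0, 0, 0, -10],
    [0.0157, 0.004, 0, 0, 0, -10],
    [0.0157, 0.004, 0, 0, 0, -10],
    [0.0157, 0.004, 0, 0, 0, -10],
    [0.0157, 0.004, 0, 0, 0, -10],
    [0.0157, 0.004, 0, 0, 0, -10],
    [0.0157, 0.004, 0, 0, 0, -10],
    [0.0157, 0.004, 0, 0, 0, -10],
    [0.0157, 0.004, 0, 0, 0, -10],
    [0, 0, 0, 0, 0, 0],
  ],
  jaw=0.07,
)

```text
time: 8.78
position: [0.4961, 0.2134, 0.4529]
tool_rot: [0.805, 0.593, -0.001, -0.0]
ft_force: [0.4, 0.4, 0.5]
grip_width: 0.0701
grip_force: 0.0
```

```bash
python3 - <<'E'
from h import *
o=get_obs(); c=camera('wrist'); cv2.imwrite('pics/w4.png',c['pixels'])
Q=R.from_quat(o['tool_rot']); print(o['position'],'\n',Q.as_matrix().round(3),o['q'],o['ft_force'])
p=wpts(c,np.ones((400,640),bool),o)
h=p[(abs(p[:,0]-.495)<.04)&(abs(p[:,1]-.21)<.07)&(p[:,2]>.18)&(p[:,2]<.225)]
print(len(h),np.median(h,0),np.percentile(h,[3,97],axis=0))
E
```

```text
[0.49605111 0.21338178 0.4529246 ] 
 [[ 0.297  0.955 -0.002]
 [ 0.955 -0.297 -0.001]
 [-0.001 -0.001 -1.   ]] [ 1.99293967e-01  3.56973916e-01  1.58667152e+00 -4.23449158e-04
  1.19971615e+00  5.00618526e-01] [0.40182927 0.37115343 0.48355767]
2068 [0.49924466 0.2215694  0.20670721] [[0.48227036 0.17949341 0.19632006]
 [0.51336317 0.2588364  0.20893508]]
```

View pics/w4.png

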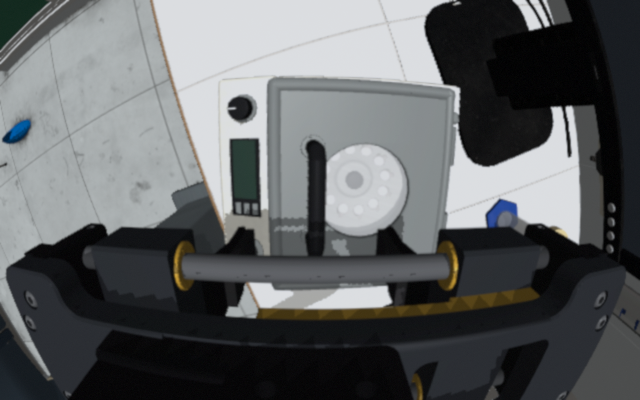

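Emit:
step_arm(
  rows=[
    [0, 0, -0.022, 0, 0, 0],
    [0, 0, -0.022, 0, 0, 0],
    [0, 0, -0.022, 0, 0, 0],
    [0, 0, -0.022, 0, 0, 0],
    [0, 0, 0, 0, 0, 0],
  ],
)

```text
time: 9.45
position: [0.494, 0.213, 0.3648]
tool_rot: [0.805, 0.593, -0.003, -0.001]
ft_force: [0.4, -0.3, 0.2]
grip_width: 0.0699
grip_force: 0.0
```

Emit:
step_arm(
  rows=[
    [0, 0, 0, 0, 0, 0],
    [0, 0, 0, 0, 0, 0],
    [0, 0, 0, 0, 0, 0],
    [0, 0, 0, 0, 0, 0],
    [0, 0, 0, 0, 0, 0],
    [0, 0, 0, 0, 0, 0],
  ],
  jaw=0,
  squeeze=25,
)

```text
time: 10.2
position: [0.4956, 0.2133, 0.3667]
tool_rot: [0.806, 0.592, 0.0, 0.0]
ft_force: [0.1, -0.5, 1.0]
grip_width: 0.0183
grip_force: 0.0
```

Emit:
step_arm(
  rows=[
    [0, 0, 0, 0, 0, 0],
    [0, 0, 0, 0, 0, 0],
    [0, 0, 0, 0, 0, 0],
  ],
)

```text
time: 10.58
position: [0.4961, 0.2132, 0.3667]
tool_rot: [0.806, 0.592, 0.001, 0.001]
ft_force: [3.1, -2.0, -0.8]
grip_width: 0.013
grip_force: 25.0
```

Emit:
step_arm(
  rows=[
    [0.0043, -0.0014, 0.0072, 0, 0, 0],
    [0.0043, -0.0014, 0.0072, 0, 0, 0],
    [0.0051, -0.0017, 0.0067, 0, 0, 0],
    [0.0051, -0.0017, 0.0067, 0, 0, 0],
    [0.0057, -0.0019, 0.006, 0, 0, 0],
    [0.0057, -0.0019, 0.006, 0, 0, 0],
    [0, 0, 0, 0, 0, 0],
  ],
)

```text
time: 11.45
position: [0.5254, 0.2035, 0.4073]
tool_rot: [0.806, 0.592, -0.0, -0.001]
ft_force: [-4.1, 3.1, 0.1]
grip_width: 0.0135
grip_force: 25.0
```

Forces are small, so the arc is right; continue.

Emit:
step_arm(
  rows=[
    [0.0064, -0.0021, 0.0053, 0, 0, 0],
    [0.0064, -0.0021, 0.0053, 0, 0, 0],
    [0.0069, -0.0022, 0.0045, 0, 0, 0],
    [0.0069, -0.0022, 0.0045, 0, 0, 0],
    [0.0073, -0.0024, 0.0037, 0, 0, 0],
    [0.0073, -0.0024, 0.0037, 0, 0, 0],
    [0.0077, -0.0025, 0.0028, 0, 0, 0],
    [0.0077, -0.0025, 0.0028, 0, 0, 0],
    [0, 0, 0, 0, 0, 0],
    [0, 0, 0, 0, 0, 0],
  ],
)

```text
time: 12.7
position: [0.5821, 0.185, 0.4407]
tool_rot: [0.806, 0.592, 0.0, 0.0]
ft_force: [-5.4, 2.1, 6.5]
grip_width: 0.0131
grip_force: 25.0
```

```bash
python3 - <<'E'
from h import *
o=get_obs(); print(o['position'],o['ft_force'],o['grip_width'],o['grip_force'])
g=o['position']+R.from_quat(o['tool_rot']).apply([0,0,.164])
X=np.array([.951,-.309,0]); H=np.array([.6225,.1714,.128])
d=g-H; print('lid deg by tool',156.1-np.degrees(np.arctan2(d[2],d@X)),np.hypot(d[2],d@X))
Y=np.array([.309,.951,0])
s=camera('scene'); t=camera('top')
cv2.imwrite('pics/s5.png',np.vstack([cv2.resize(s['pixels'][60:260,130:400],(800,593))])[:593])
for n,c in(('top',t),('scene',s)):
  for r in cut_out('lid',n)[:1]:
    p=pts(c,r['region']); d=p-H; q=np.c_[d@X,d@Y,d[:,2]]
    print(n,r['confidence'],r['extent'],len(q),np.percentile(q,[5,50,95],axis=0).round(3).tolist())
    # plane fit (RANSAC) -> opening angle
    best=0; rng=np.random.default_rng(0)
    for _ in range(500):
        a=q[rng.choice(len(q),3,False)]; m=np.cross(a[1]-a[0],a[2]-a[0]); L=np.linalg.norm(m)
        if L<1e-9: continue
        m/=L; k=abs((q-a[0])@m)<.003
        if k.sum()>best: best=k.sum(); K=k
    m=np.linalg.svd(q[K]-q[K].mean(0))[2][2]; m*=np.sign(m[2]); print('normal',m,best,'angle',np.degrees(np.arctan2(m[0],m[2])))
E
```

```text
[0.58213689 0.18497572 0.44071997] [-5.37003043  2.14543844  6.54961826] 0.013141707009016018 24.982020556926727
lid deg by tool 50.17992927664089 0.1546516718795292
top 0.73 [209.9, 188.2, 85.2, 43.9] 1353 [[-0.107, -0.1, 0.021], [-0.055, -0.055, 0.1], [0.006, 0.083, 0.149]]
normal [ 0.76299287 -0.00411455  0.64639381] 928 angle 49.729329926250784
scene 0.85 [271.0, 141.6, 52.7, 48.8] 929 [[-0.108, -0.103, -0.023], [-0.051, -0.034, 0.105], [0.014, 0.321, 0.15]]
normal [ 0.75722196 -0.0053813   0.65313547] 398 angle 49.22086214000376
```

View pics/s5.png

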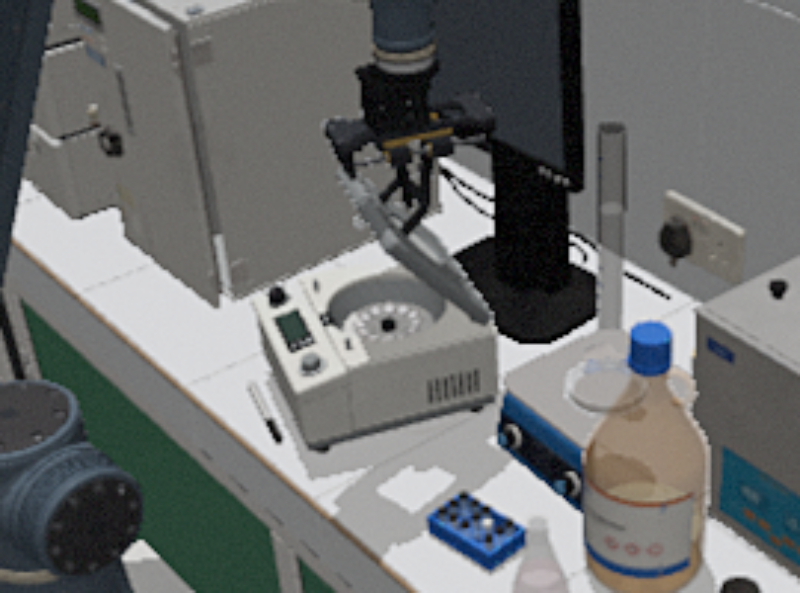

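The lid is held open by the gripper at about 50° (plane fits 49.7° and 49.2°, tool 50.2°). The button is up and the marker and rack have not moved. I'll settle for half a second, then hand in.

Emit:
step_arm(
  rows=[
    [0, 0, 0, 0, 0, 0],
    [0, 0, 0, 0, 0, 0],
    [0, 0, 0, 0, 0, 0],
    [0, 0, 0, 0, 0, 0],
  ],
)

```text
time: 13.4
position: [0.582, 0.185, 0.4407]
tool_rot: [0.806, 0.592, 0.0, 0.0]
ft_force: [-3.9, 1.5, 6.7]
grip_width: 0.0128
grip_force: 25.0
```

```bash
python3 -c "
from rig import *
print(get_obs()['grip_force']); print(hand_in())"
```

```text
24.982349574565887
the job is handed in; nothing more can be done
None
```

I pressed the release button fully down and let it up, the lid popped ajar, and I handed in with the gripper holding the lid at about 50° (measured 49–50°) at 13.4 s; the hand-in gave no verdict.

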